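# Swap heel blocks in a clamp with a left-hand screw

## Task

Change the guitar heel block in the drilling fixture: the clamp screw has a left-hand thread, so turn its knob clockwise, feeling that it really slackens (never force it tighter), until the foot is clear up out of the block, then swing the clamp arm well aside. Lift out the drilled block and lay it in the wooden tray, hole upwards, then lay the new plain block flat in the emptied nest, fully down between the strips. Leave the clamp open and aside, and do not disturb the glue bottle, the tin or the cork sanding block.

Things in the scene. Friction and masses are not known exactly. Their poses are not given: they have to be found in the camera images.
- nest (a point): Centre of the nest's floor, 18 mm above the bench: a shallow pocket, 79 mm along this point's x by 59 mm along y, between strips 8 mm high and 8 mm thick, on a fixed plywood fixture (plate 250 x 110 mm, from 80 mm on the -x side of this point to 170 mm on the +x side). z is up. The fixture is turned up to 0.3 rad on the bench.
- post_axis (a point): Point on the axis of the fixture's upright steel post, 120 mm from the nest centre along the nest's +x, 88 mm above the bench. The grey clamp arm (24 mm wide, underside 80 mm and top 96 mm above the bench, hub to 107 mm) turns about it and carries the clamp screw 120 mm from it.
- swing (a joint): Angle of the clamp arm about the post, rad: 0 = over the nest (arm pointing along the nest's -x), growing anticlockwise seen from above, so that the knob end sweeps towards the nest's -y side; stop at 1.9. It stays where it is left, with light friction (about 1 N at the knob).
- knob (a joint): Turn of the clamp screw's knob against the arm, rad. Left-hand thread: 0 = tight as found, grows CLOCKWISE seen from above, raising foot and knob 3 mm per rad; stop at 3.2. Clockwise it turns easily (0.1 N m); anticlockwise only jams (stop at -0.2). At 0 the foot's 16 mm nose stands 6 mm deep in the block's 24 mm hole: out above 2.0 rad; before that the arm cannot swing.
- knob_grip (a point): Middle of the knob's black bar on the screw's axis, where to pinch it, 130 mm above the bench when tight. Bar 64 mm long (this point's x), 13 mm thick (its y), 30 mm high: from 18 mm below to 12 mm above this point. When tight it lies along the nest's x and the arm's top is 34 mm below this point.
- drilled_mid (a point): Centre of the drilled block: dark wooden block 70 mm (x) x 50 mm (y) x 40 mm (z, up) with a 24 mm wide, 6 mm deep blind hole in the middle of its top. It starts clamped in the nest. About 90 g.
- drilled: The same drilled block, origin in the centre of its underside.
- blank_mid (a point): Centre of the new block: the same dark wood and size, 70 mm (x) x 50 mm (y) x 40 mm (z, up), but with a plain top without a hole; it lies flat on the open bench at one side. About 90 g.
- blank: The same plain block, origin in the centre of its underside.
- tray: Fixed open wooden tray 165 x 165 mm outside, 30 mm high, walls and bottom 7 mm thick; origin at the centre of its underside. It lies on the other side of the fixture from the new block.
- glue: Bystander: white glue bottle, 44 mm across, 120 mm tall; origin at the centre of its underside as it lies. To be left alone.
- tin: Bystander: closed tin, 74 mm across, 100 mm tall; origin at the centre of its underside as it lies. To be left alone.
- sander: Bystander: cork-soled sanding block 100 x 60 x 34 mm; origin at the centre of its underside as it lies. To be left alone.
Mind the look-alikes: they are no part of the job. Leave any purple or red look-alike of the blank alone. What is shaped like the drilled but yellow is not meant.

How it is judged (in metres and radians):
On the way, in this order (a step that is already met when the one before it is completed fails the run):
1. the clamp screw is turned clockwise until its foot is out of the drilled block, which is still in the nest (value of joint knob above 2.1 rad and distance between drilled_mid and nest below 0.03 m), for 0.1 s.
2. the clamp arm is swung well aside, more than 1.0 rad (value of joint swing above 1 rad), for 0.1 s.
3. the drilled block lies flat in the tray, hole up, let go (x of drilled_mid in the frame of tray between -0.07 and 0.07 m and y of drilled_mid in the frame of tray between -0.07 and 0.07 m and z of drilled_mid in the frame of tray between 0.015 and 0.035 m and angle between drilled_mid's own z axis and vertical below 0.15 rad and contact force between drilled and the fingers below 0.1 N), for 0.2 s.
4. the new block lies fully down in the nest, let go (x of blank_mid in the frame of nest between -0.007 and 0.007 m and y of blank_mid in the frame of nest between -0.007 and 0.007 m and z of blank_mid in the frame of nest between 0.014 and 0.024 m and angle between blank_mid's own z axis and vertical below 0.08 rad and angle between the x axis of blank_mid and the x axis of nest, either way round below 0.2 rad and contact force between blank and the fingers below 0.1 N), for 0.2 s.
At the end, for the whole second after the job is handed in: Drilled block flat in the tray, hole up (0.15 rad; centre within 70 mm of the tray centre in tray x and y); plain block in the nest (7 mm in x and y, centre 14-24 mm over its floor, yaw 0.2, tilt 0.08 rad); knob above 2.1, arm above 1.0 rad; both blocks let go and at rest (all of step 3 and all of step 4 and value of joint knob above 2.1 rad and value of joint swing above 1 rad and linear speed of each of drilled, blank below 0.02 m/s); the robot touches nothing.
It fails at once if the clamp screw is forced tighter: knob turned more than 0.25 rad anticlockwise from tight (value of joint knob below -0.25 rad).
It fails at once if the glue bottle, tin or sanding block is moved by more than 30 mm (distance of any of glue, tin, sander from where it was at the start of the episode above 0.03 m).
It also fails if it takes over 72 s, if anything falls off the work surface, if the arm or the gripper's body presses on something with over 40 N, if the wrist force passes 120 N, or if a joint passes its speed limit or range.

## Robot

A 6-joint arm with a two-finger parallel gripper is mounted at the origin on the work surface. World frame = base frame: x ahead of the robot, y to its left, z up, the work surface at z = 0. Lengths are in mm, angles in rad, forces in N, time in s.
With the tool pointing down it reaches from about 350 to 875 mm from the base axis. Payload 4.2 kg.
Tool frame: the origin (TCP) lies midway between the tips of the shut fingers; the grasp point (between the pads) lies 19 mm behind it; z points along the fingers, y is the direction in which the jaws open and shut (so a half turn about z gives the same grasp; the last joint's range is limited). The gripper opens to 85 mm and grips with 20 to 120 N. Pads are 22 mm wide; open, the fingers measure 114 mm over their backs; the gripper's body (76 mm by 85 mm) begins 54 mm behind the grasp point. The pads swing forward as they close: fully open they stand 13 mm farther back than shut.
Start: joints at [-1.049, 0.385, 0.008, 0, -1.194, -0.259], TCP at [162.383, -603.516, 231.312] pointing down, gripper open.
Joint ranges: [-3.14, 3.14], [-1.21, 2.06], [-1.07, 1.41], [-3.16, 2.05], [-2.99, -0.16], [-3.1, 3.1]. Speed limits (rad/s): [2.79, 2.79, 3.14, 3.14, 3.14, 3.14].

## Interface

Orientations are given as a unit quaternion [x, y, z, w].
In Python, from bench import arm gives the robot as it stands.
- The arm moves only by the tool servo_tool, never from a script. Its argument "rows" is a list of rows, each an object of numbers: "fingers": the finger opening in cm, from 0 to 8.54; "x", "y", "z": the shift along the tool's x, y, z in cm; "turn": the turn about the tool's z in degrees. A call has 1 to 10 rows; each row shifts and turns the commanded pose from where the row before left it, along the tool's axes as they then stand; what a row does not reach is not made up. A row lasts 1/12 s, in which the tool goes at most 41.7 mm and 7.16 degrees, less where a joint would pass 70% of its speed; a pose out of reach is approached as far as the arm can. A call is refused whole if a number of a shift passes 4.17 or a number of a turn 7.16, either way. A call with a gripper value outside its range is refused whole. The fingers move at their own pace and stop on an object; the grip force is fixed at half the most. Time passes only in rows, so rows that do not move let the fingers close. It gives the time, the measured TCP pose, the force and the opening at its end, in the units of the state.
- arm.read_state(): the state, without advancing time (a new reading comes with each control period).
- arm.get_image(name): name is "side" or "top"; returns (picture, depth): 420x560x3 uint8, red, green, blue; 420x560 float32, mm along the optical axis (not along the pixel's ray), 0 where there is no reading.
- arm.camera_model(name): a dict with "fx", "fy", "cx", "cy" (pixels), "k1" (the pictures are not rectified: a ray, as slopes to the right and down, at radius r is drawn at 1 + k1 r^2 times it, then the intrinsics apply), "pose" (4x4, takes a point from camera to world coordinates). Camera axes: x right, y down, z forward; pixel columns grow to the right and rows downward; lengths in mm; the calibration is good to about 2 mm. A picture is of the moment at which its call begins. camera_model takes no time and is no camera call.
- arm.job_done(): hands the job in, once; it reports no verdict.
The state is a dict: "clock": time; "joints": joint angles; "joint_vel": joint speeds; "joint_efforts": joint torques, N m; "position": TCP position; "ee_rot": TCP orientation; "contact_force": force on the tool from outside, world axes, zero at the start; "wrist_torque": the same for the moment, N m; "gripper_width": finger opening in mm.
Only numpy, scipy, OpenCV 4.12 (cv2) and the standard library are available. Lean on these libraries where they do the work, as an engineer would, in place of code of your own. Each camera call takes 0.05 s, during which the arm holds its last target.

## Working session

There is one attempt and no reset: what is moved stays moved. The work goes in short steps, Python scripts to look and compute and a tool call to move; the robot and the scene stay as the last step left them, time stands still between calls to the robot, and variables do not carry over. Pictures are saved under pics/ and viewed, and the job is handed in when it is done.

Besides the shell and the picture viewer there is one more tool, called as name(argument=value, ...), one argument or row to a line, values as JSON. servo_tool: Moves the arm, as the interface text tells. Its arguments: {"type":"object","properties":{"rows":{"type":"array","items":{"type":"object","properties":{"fingers":{"type":"number"},"x":{"type":"number"},"y":{"type":"number"},"z":{"type":"number"},"turn":{"type":"number"}}}}},"required":["rows"]}

```bash
mkdir -p pics; cat > h.py <<'E'
import numpy as np, cv2
from bench import arm
def grab(n,tag):
    im,d=arm.get_image(n); cv2.imwrite(f'pics/{tag}.png',im[:,:,::-1]); np.savez(f'pics/{tag}.npz',im=im,d=d); return im,d
def slopes(m,u,v):
    x=(np.asarray(u,float)-m['cx'])/m['fx'];y=(np.asarray(v,float)-m['cy'])/m['fy'];a,b=x.copy(),y.copy()
    for _ in range(20):
        s=1+m['k1']*(a*a+b*b);a=x/s;b=y/s
    return a,b
def onplane(n,u,v,z):
    m=arm.camera_model(n);P=np.array(m['pose']);a,b=slopes(m,u,v)
    r=np.stack([a,b,np.ones_like(a)],-1)@P[:3,:3].T;o=P[:3,3]
    return o+r*((z-o[2])/r[...,2])[...,None]
def cloud(n,d):
    m=arm.camera_model(n);P=np.array(m['pose']);v,u=np.mgrid[:d.shape[0],:d.shape[1]]
    a,b=slopes(m,u,v);return np.stack([a*d,b*d,d],-1)@P[:3,:3].T+P[:3,3]
E
python3 - <<'E'
from h import *
for n in('top','side'):
    grab(n,n+'0');m=arm.camera_model(n);print(n,m)
print(arm.read_state())
E
```

```text
top {'fx': 426.7107592328153, 'fy': 426.7107592328153, 'cx': 275.8782986011613, 'cy': 211.39620027286793, 'k1': -0.04170888418829073, 'pose': array([[ 1.85536728e-02, -9.98134756e-01,  5.81615852e-02,
         4.24279700e+02],
       [-9.99821216e-01, -1.87342853e-02, -2.56157971e-03,
        -3.68176775e+01],
       [ 3.64641747e-03, -5.81036602e-02, -9.98303896e-01,
         1.17483947e+03],
       [ 0.00000000e+00,  0.00000000e+00,  0.00000000e+00,
         1.00000000e+00]])}
side {'fx': 440.78153221610734, 'fy': 440.78153221610734, 'cx': 271.8634031568422, 'cy': 208.55759744768045, 'k1': -0.12271561106975379, 'pose': array([[-9.82774962e-01, -1.23414175e-01,  1.37558409e-01,
         3.05401635e+02],
       [-1.84588901e-01,  6.19433065e-01, -7.63039721e-01,
         9.02157502e+02],
       [ 8.96169142e-03, -7.75288088e-01, -6.31544194e-01,
         8.71757524e+02],
       [ 0.00000000e+00,  0.00000000e+00,  0.00000000e+00,
         1.00000000e+00]])}
{'clock': 0.1, 'joints': array([-1.04939162e+00,  3.85501523e-01,  6.76767070e-03, -4.37050939e-04,
       -1.19398109e+00, -2.58590720e-01]), 'joint_vel': array([ 6.45444689e-06, -2.48544139e-03,  3.69172279e-03,  1.80482778e-03,
        1.94269120e-03,  7.08200205e-04]), 'joint_efforts': array([-8.88447848e-04, -3.93318629e+01,  1.88930279e+01,  4.19796199e+00,
       -2.58980923e-03,  1.00925365e-05]), 'position': array([ 162.25492768, -603.04024962,  230.31948483]), 'ee_rot': array([-1.30949164e-01,  9.91388599e-01,  9.64497217e-04, -1.76851678e-04]), 'contact_force': array([-0.47276982, -0.21263458, -0.07524877]), 'wrist_torque': array([-0.0072467 ,  0.00013886,  0.0027311 ]), 'gripper_width': 85.02805399213044}
```

View pics/top0.png

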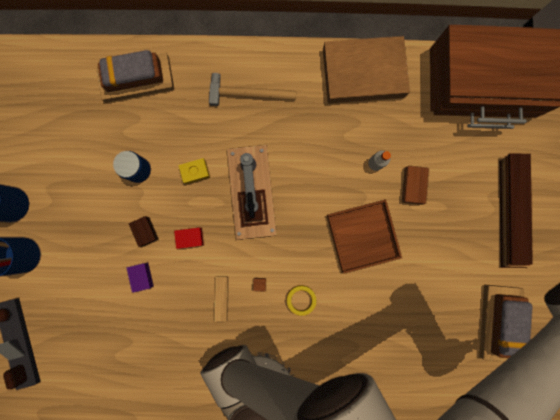

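View pics/side0.png

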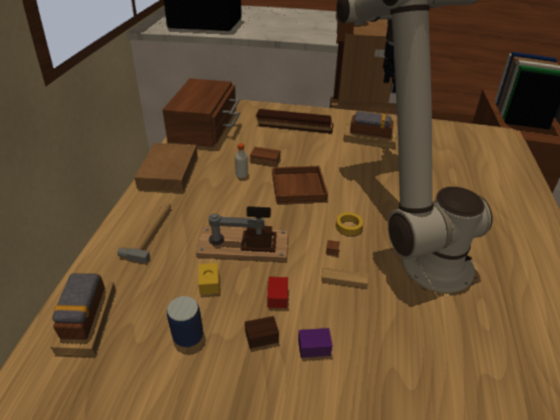

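```bash
python3 - <<'E'
import cv2,numpy as np
im=cv2.imread('pics/top0.png')
a=cv2.resize(im[135:250,215:290],None,fx=5.2,fy=5.2,interpolation=3)
b=cv2.resize(im[210:295,110:210],None,fx=4,fy=4,interpolation=3)
c=np.zeros((600,800,3),np.uint8);c[:598,:390]=a;c[:340,400:800]=b
cv2.imwrite('pics/crop1.png',c)
E
```

```text
(no output)
```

View pics/crop1.png

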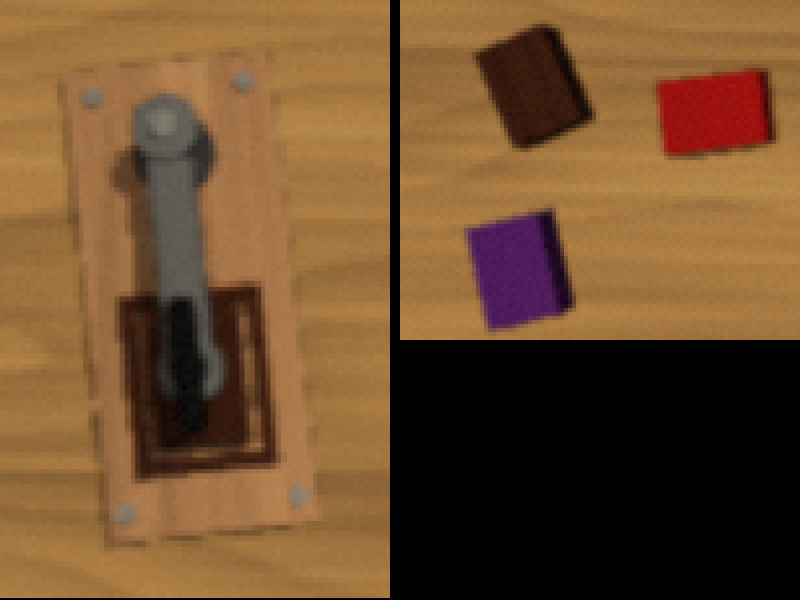

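```bash
python3 - <<'E'
from h import *
D=np.load('pics/top0.npz');im,d=D['im'],D['d'];C=cloud('top',d)
up=lambda p:(np.array(p,float)+.5)/5.2-.5+np.array([215,135])
K=up([[65,75],[268,55],[318,520],[108,543]])
q=onplane('top',K[:,0],K[:,1],18.)[:,:2];print('plate',q.round(1))
x=((q[0]+q[1])-(q[2]+q[3]))/2;y=((q[0]+q[3])-(q[1]+q[2]))/2
print('len',np.linalg.norm(x),np.linalg.norm(y),'ang',np.arctan2(x[1],x[0]),np.arctan2(-y[0],y[1]))
a=(np.arctan2(x[1],x[0])+np.arctan2(-y[0],y[1]))/2;c=q.mean(0);e=np.array([np.cos(a),np.sin(a)])
print('ctr',c,'nest',c-45*e,'post',c+75*e)
# nest outer strips corners z=26
N=up([[117,298],[260,287],[278,464],[136,478]]);n=onplane('top',N[:,0],N[:,1],26.)[:,:2];print('nest strips',n.mean(0),n.round(1))
hsv=cv2.cvtColor(im,cv2.COLOR_RGB2HSV)
def rect(mask,z,lab):
    cs=cv2.findContours(mask.astype(np.uint8),0,2)[0];k=max(cs,key=cv2.contourArea)
    p=k[:,0].astype(float);w=onplane('top',p[:,0],p[:,1],z)[:,:2].astype(np.float32)
    print(lab,len(p),cv2.minAreaRect(w))
v,u=np.mgrid[:420,:560]
z=C[...,2]
def box(u0,u1,v0,v1):return (u>u0)&(u<u1)&(v>v0)&(v<v1)
m=box(125,165,212,252);print('blank z',np.percentile(z[m],[50,90,99]));rect(m&(z>32)&(z<48),40.,'blank');rect(m&(hsv[...,2]<90),40.,'blankcol')
m=box(235,270,180,235);mk=m&(z>133)&(z<155);print('knob',mk.sum(),C[mk].mean(0));rect(mk,142.,'knob')
mk=box(235,270,140,235)&(z>88)&(z<130);print(mk.sum());rect(mk,96.,'arm')
m=box(320,410,190,280)&(z>24)&(z<40);rect(m,30.,'tray')
for l,b in dict(glue=(365,395,145,175),tin=(110,152,148,186),sander=(400,430,162,208)).items():
    mk=box(*b)&(z>15);print(l,C[mk].mean(0),C[mk].max(0))
rect(box(400,430,162,208)&(z>25),34.,'sander')
E
```

```text
plate [[660.5  97.1]
 [673.1  -9.7]
 [428.8 -40.6]
 [414.8  68.4]]
len 246.823841222169 108.74455918917481 ang 0.12103822268082126 0.12287680812096975
ctr [544.26972156  28.81563704] nest [499.60396377  23.34114337] post [618.71265121  37.93979316]
nest strips [499.29624728  23.14544516] [[542.   66.1]
 [549.2  -8.2]
 [457.3 -19.3]
 [448.7  54. ]]
blank z [ 1.44868909 40.27521655 43.50323749]
blank 67 ((430.38525390625, 316.58477783203125), (71.17134094238281, 52.09257125854492), 25.326040267944336)
blankcol 67 ((430.9909973144531, 312.23822021484375), (72.19102478027344, 57.12059020996094), 25.1599063873291)
knob 137 [499.94610997  23.82357097 140.80535051]
knob 18 ((500.1048583984375, 23.520606994628906), (62.02925491333008, 13.51620101928711), 6.983909606933594)
487
arm 60 ((560.851318359375, 31.891319274902344), (150.35806274414062, 31.763690948486328), 7.155187129974365)
tray 132 ((429.20855712890625, -278.442626953125), (165.22048950195312, 165.83270263671875), 15.663637161254883)
glue [ 626.66346205 -304.93506195   85.96341999] [ 654.73429736  -36.81767746 1174.83946554]
tin [595.56975992 331.75535357 100.15792927] [ 636.83799625  381.0595944  1174.83946554]
sander [ 569.87335827 -415.8609492    37.07619502] [ 622.54336584  -36.81767746 1174.83946554]
sander 25 ((572.2223510742188, -418.70947265625), (61.622684478759766, 102.69353485107422), 84.7817153930664)
```

Blank candidates: dark (143,231), red (188,238), purple (140,278). I take the dark one. Drilled candidates: dark in the nest (252,207), yellow (194,170). I take the one in the nest. The crop confirms both choices: plain dark top at (143,231), and the dark block under the knob.

servo_tool(
  rows=[
    {"x":-1.2,"y":1.3,"fingers":8.5},
    {"x":-2.45,"y":2.6},
    {"x":-2.45,"y":2.6},
    {"x":-2.45,"y":2.6},
    {"x":-2.45,"y":2.6},
    {"x":-2.45,"y":2.6},
    {"x":-2.45,"y":2.6},
    {"x":-2.45,"y":2.6},
    {"x":-2.45,"y":2.6},
    {"x":-2.45,"y":2.6},
  ],
)

```text
invalid input at $.rows[0]: expected keys fingers, x, y, z, turn
```

servo_tool(
  rows=[
    {"x":-2.45,"y":2.6},
    {"x":-2.45,"y":2.6},
    {"x":-2.45,"y":2.6},
    {"x":-2.45,"y":2.6},
    {"x":-2.45,"y":2.6},
    {"x":-2.45,"y":2.6},
    {"x":-2.45,"y":2.6},
    {"x":-2.45,"y":2.6},
    {"x":-2.45,"y":2.6},
    {"x":-1.2,"y":1.25},
  ],
)

```text
invalid input at $.rows[0]: expected keys fingers, x, y, z, turn
```

servo_tool(
  rows=[
    {"turn":-7.16},
    {"turn":-7.16},
    {"turn":-7.16},
    {"turn":-7.16},
    {"turn":-7.16},
    {"turn":-7.16},
    {"turn":-7.16},
    {"turn":-7.16},
    {"turn":-7.16},
    {"turn":-7.16},
  ],
)

```text
invalid input at $.rows[0]: expected keys fingers, x, y, z, turn
```

servo_tool(
  rows=[
    {"turn":-7.16},
    {"turn":-7.16},
    {"turn":-7.16},
    {"turn":-7.16},
    {"turn":-7.16},
    {"turn":-7.16},
    {"turn":-7.16},
    {"turn":-7.16},
    {"turn":-7.16},
    {"turn":-7.16},
  ],
)

```text
invalid input at $.rows[0]: expected keys fingers, x, y, z, turn
```

```bash
cat > go.py <<'E'
import sys;from h import *
from scipy.spatial.transform import Rotation as R
s=arm.read_state();M=R.from_quat(s['ee_rot']).as_matrix();phi=np.degrees(np.arctan2(M[1,0],M[0,0]))
print('t',s['clock'],'pos',s['position'].round(1),'phi',phi.round(2),'tilt z',M[:,2].round(4),'j',s['joints'].round(2),'F',s['contact_force'].round(1),'T',s['wrist_torque'].round(2),'w',s['gripper_width'].round(1))
if len(sys.argv)>3:
    t=np.array([float(a) for a in sys.argv[1:4]]);print('shift cm',(M.T@(t-s['position'])/10).round(2))
    if len(sys.argv)>4:
        d=(phi-float(sys.argv[4])+180)%360-180;print('turn',d.round(2))
        f=np.radians(float(sys.argv[4]));N=np.array([[np.cos(f),np.sin(f),0],[np.sin(f),-np.cos(f),0],[0,0,-1]]);print('shift after turn',(N.T@(t-s['position'])/10).round(2))
E
python3 go.py 500 23.5 200 7
```

```text
Traceback (most recent call last):
  File "go.py", line 4, in <module>
    print('t',s['clock'],'pos',s['position'].round(1),'phi',phi.round(2),'tilt z',M[:,2].round(4),'j',s['joints'].round(2),'F',s['contact_force'].round(1),'T',s['wrist_torque'].round(2),'w',s['gripper_width'].round(1))
                                                                                                                                                                                              ^^^^^^^^^^^^^^^^^^^^^^^^
AttributeError: 'float' object has no attribute 'round'
```

servo_tool(
  rows=[
    {"x":-1.2,"y":1.3,"z":0,"turn":0,"fingers":8.5},
    {"x":-2.45,"y":2.6,"z":0,"turn":0,"fingers":8.5},
    {"x":-2.45,"y":2.6,"z":0,"turn":0,"fingers":8.5},
    {"x":-2.45,"y":2.6,"z":0,"turn":0,"fingers":8.5},
    {"x":-2.45,"y":2.6,"z":0,"turn":0,"fingers":8.5},
    {"x":-2.45,"y":2.6,"z":0,"turn":0,"fingers":8.5},
    {"x":-2.45,"y":2.6,"z":0,"turn":0,"fingers":8.5},
    {"x":-2.45,"y":2.6,"z":0,"turn":0,"fingers":8.5},
    {"x":-2.45,"y":2.6,"z":0,"turn":0,"fingers":8.5},
    {"x":-2.45,"y":2.6,"z":0,"turn":0,"fingers":8.5},
  ],
)

```text
clock: 0.93
position: [322.9, -302.9, 231.1]
ee_rot: [-0.131, 0.991, 0.0, -0.0]
contact_force: [0.5, 0.5, 1.3]
gripper_width: 85.1
```

```bash
sed -i "s/s\['gripper_width'\].round(1)/round(s['gripper_width'],1)/" go.py; python3 go.py 500 23.5 200 7
```

```text
t 0.9333 pos [ 322.9 -302.9  231.1] phi -164.96 tilt z [-2.e-04  3.e-04 -1.e+00] j [-0.38  0.07 -0.41 -0.   -1.09 -0.92] F [0.5 0.5 1.3] T [ 0.02 -0.11 -0.05] w 85.1
shift cm [-25.57  26.92   3.12]
turn -171.96
shift after turn [ 21.56 -30.23   3.11]
```

servo_tool(
  rows=[
    {"x":-2.6,"y":2.75,"z":0,"turn":0,"fingers":8.5},
    {"x":-2.6,"y":2.75,"z":0,"turn":0,"fingers":8.5},
    {"x":-2.6,"y":2.75,"z":0,"turn":0,"fingers":8.5},
    {"x":-2.6,"y":2.75,"z":0,"turn":0,"fingers":8.5},
    {"x":-2.6,"y":2.75,"z":0,"turn":0,"fingers":8.5},
    {"x":-2.6,"y":2.75,"z":0,"turn":0,"fingers":8.5},
    {"x":-2.6,"y":2.75,"z":0,"turn":0,"fingers":8.5},
    {"x":-2.6,"y":2.75,"z":0,"turn":0,"fingers":8.5},
    {"x":-2.6,"y":2.75,"z":0,"turn":0,"fingers":8.5},
    {"x":-2.2,"y":2.2,"z":0,"turn":0,"fingers":8.5},
  ],
)

```text
clock: 1.77
position: [500.5, 24.5, 231.1]
ee_rot: [-0.132, 0.991, 0.0, -0.0]
contact_force: [0.4, -0.8, -0.3]
gripper_width: 85.1
```

servo_tool(
  rows=[
    {"x":0,"y":0,"z":0,"turn":-7.16,"fingers":8.5},
    {"x":0,"y":0,"z":0,"turn":-7.16,"fingers":8.5},
    {"x":0,"y":0,"z":0,"turn":-7.16,"fingers":8.5},
    {"x":0,"y":0,"z":0,"turn":-7.16,"fingers":8.5},
    {"x":0,"y":0,"z":0,"turn":-7.16,"fingers":8.5},
    {"x":0,"y":0,"z":0,"turn":-7.16,"fingers":8.5},
    {"x":0,"y":0,"z":0,"turn":-7.16,"fingers":8.5},
    {"x":0,"y":0,"z":0,"turn":-7.16,"fingers":8.5},
    {"x":0,"y":0,"z":0,"turn":-7.16,"fingers":8.5},
    {"x":0,"y":0,"z":0,"turn":-7.16,"fingers":8.5},
  ],
)

```text
clock: 2.6
position: [499.6, 22.1, 230.9]
ee_rot: [-0.688, 0.725, 0.0, -0.0]
contact_force: [0.6, 0.0, -0.2]
gripper_width: 85.3
```

servo_tool(
  rows=[
    {"x":0,"y":0,"z":0,"turn":-7.16,"fingers":8.5},
    {"x":0,"y":0,"z":0,"turn":-7.16,"fingers":8.5},
    {"x":0,"y":0,"z":0,"turn":-7.16,"fingers":8.5},
    {"x":0,"y":0,"z":0,"turn":-7.16,"fingers":8.5},
    {"x":0,"y":0,"z":0,"turn":-7.16,"fingers":8.5},
    {"x":0,"y":0,"z":0,"turn":-7.16,"fingers":8.5},
    {"x":0,"y":0,"z":0,"turn":-7.16,"fingers":8.5},
    {"x":0,"y":0,"z":0,"turn":-7.16,"fingers":8.5},
    {"x":0,"y":0,"z":0,"turn":-7.16,"fingers":8.5},
    {"x":0,"y":0,"z":0,"turn":-7.16,"fingers":8.5},
  ],
)

```text
clock: 3.43
position: [499.6, 22.1, 230.9]
ee_rot: [0.983, -0.186, -0.0, 0.0]
contact_force: [0.3, 0.1, 0.3]
gripper_width: 85.1
```

```bash
python3 go.py 500 23.5 112 7
```

```text
t 3.4333 pos [499.6  22.1 230.9] phi -21.4 tilt z [-1.e-03 -1.e-04 -1.e+00] j [ 0.37  0.17 -0.29 -0.   -1.11  0.83] F [0.3 0.1 0.3] T [0.01 0.   0.07] w 85.1
shift cm [-0.   -0.15 11.89]
turn -28.4
shift after turn [ 0.06 -0.13 11.89]
```

servo_tool(
  rows=[
    {"x":0,"y":0,"z":0,"turn":-7.1,"fingers":8.5},
    {"x":0,"y":0,"z":0,"turn":-7.1,"fingers":8.5},
    {"x":0,"y":0,"z":0,"turn":-7.1,"fingers":8.5},
    {"x":0,"y":0,"z":0,"turn":-7.1,"fingers":8.5},
    {"x":0.06,"y":-0.13,"z":2.2,"turn":0,"fingers":8.5},
    {"x":0,"y":0,"z":2.2,"turn":0,"fingers":8.5},
    {"x":0,"y":0,"z":2,"turn":0,"fingers":8.5},
    {"x":0,"y":0,"z":2,"turn":0,"fingers":8.5},
    {"x":0,"y":0,"z":2,"turn":0,"fingers":8.5},
    {"x":0,"y":0,"z":1.5,"turn":0,"fingers":8.5},
  ],
)

```text
clock: 4.27
position: [499.3, 23.2, 110.4]
ee_rot: [0.998, 0.058, -0.001, 0.0]
contact_force: [-0.2, -0.3, 0.3]
gripper_width: 84.8
```

```bash
python3 go.py 500 23.5 112 7
```

```text
t 4.2667 pos [499.3  23.2 110.4] phi 6.63 tilt z [-2.6e-03 -6.0e-04 -1.0e+00] j [ 0.37  0.3  -0.46 -0.   -0.81  1.32] F [-0.2 -0.3  0.3] T [-0.06  0.01 -0.05] w 84.8
shift cm [ 0.07 -0.02 -0.16]
turn -0.37
shift after turn [ 0.07 -0.02 -0.16]
```

Aligned on the bar; close slowly onto it.

servo_tool(
  rows=[
    {"x":0.05,"y":0,"z":-0.15,"turn":-0.3,"fingers":5},
    {"x":0,"y":0,"z":0,"turn":0,"fingers":3},
    {"x":0,"y":0,"z":0,"turn":0,"fingers":1},
    {"x":0,"y":0,"z":0,"turn":0,"fingers":0.8},
    {"x":0,"y":0,"z":0,"turn":0,"fingers":0.8},
    {"x":0,"y":0,"z":0,"turn":0,"fingers":0.8},
    {"x":0,"y":0,"z":0,"turn":0,"fingers":0.8},
    {"x":0,"y":0,"z":0,"turn":0,"fingers":0.8},
  ],
)

```text
clock: 4.93
position: [501.4, 23.3, 114.8]
ee_rot: [0.998, 0.061, 0.001, 0.0]
contact_force: [1.3, -2.6, 4.9]
gripper_width: 11.7
```

```bash
python3 go.py 500 23.5 112 7
```

```text
t 4.9333 pos [501.4  23.3 114.8] phi 6.99 tilt z [ 1.5e-03 -3.0e-04 -1.0e+00] j [ 0.37  0.3  -0.45  0.   -0.82  1.32] F [ 1.3 -2.6  4.9] T [-0.65  0.06  0.05] w 11.7
shift cm [-0.14 -0.04  0.28]
turn -0.01
shift after turn [-0.14 -0.03  0.28]
```

servo_tool(
  rows=[
    {"x":0,"y":0,"z":-0.02,"turn":3,"fingers":0.8},
    {"x":0,"y":0,"z":-0.02,"turn":4,"fingers":0.8},
    {"x":0,"y":0,"z":-0.02,"turn":4,"fingers":0.8},
    {"x":0,"y":0,"z":-0.02,"turn":4,"fingers":0.8},
  ],
)

```text
clock: 5.27
position: [501.4, 23.3, 115.6]
ee_rot: [0.997, -0.071, 0.001, 0.0]
contact_force: [0.0, -2.6, 4.8]
gripper_width: 12.0
```

```bash
python3 go.py 500 23.5 112 7
```

```text
t 5.2667 pos [501.4  23.3 115.6] phi -8.19 tilt z [ 1.4e-03 -6.0e-04 -1.0e+00] j [ 0.37  0.3  -0.45  0.   -0.82  1.06] F [ 0.  -2.6  4.8] T [-0.83  0.04  0.1 ] w 12.0
shift cm [-0.15 -0.    0.36]
turn -15.19
shift after turn [-0.14 -0.04  0.36]
```

Torque is about 0.1 N m while turning clockwise and the knob rises with it, so the screw is slackening.

servo_tool(
  rows=[
    {"x":0,"y":0,"z":-0.037,"turn":7,"fingers":0.8},
    {"x":0,"y":0,"z":-0.037,"turn":7,"fingers":0.8},
    {"x":0,"y":0,"z":-0.037,"turn":7,"fingers":0.8},
    {"x":0,"y":0,"z":-0.037,"turn":7,"fingers":0.8},
    {"x":0,"y":0,"z":-0.037,"turn":7,"fingers":0.8},
    {"x":0,"y":0,"z":-0.037,"turn":7,"fingers":0.8},
    {"x":0,"y":0,"z":-0.037,"turn":7,"fingers":0.8},
    {"x":0,"y":0,"z":-0.037,"turn":7,"fingers":0.8},
    {"x":0,"y":0,"z":-0.037,"turn":7,"fingers":0.8},
    {"x":0,"y":0,"z":-0.037,"turn":7,"fingers":0.8},
  ],
)

```text
clock: 6.1
position: [501.2, 22.9, 119.2]
ee_rot: [0.775, -0.632, 0.001, 0.0]
contact_force: [-1.1, -4.2, 5.3]
gripper_width: 11.9
```

```bash
python3 go.py 500 23.5 112 7
```

```text
t 6.1 pos [501.2  22.9 119.2] phi -78.35 tilt z [ 8.0e-04 -1.1e-03 -1.0e+00] j [ 0.37  0.29 -0.45  0.   -0.83 -0.17] F [-1.1 -4.2  5.3] T [-1.13  0.12  0.14] w 11.9
shift cm [-0.08  0.1   0.72]
turn -85.35
shift after turn [-0.11 -0.07  0.72]
```

servo_tool(
  rows=[
    {"x":0,"y":0,"z":-0.037,"turn":7,"fingers":0.8},
    {"x":0,"y":0,"z":-0.037,"turn":7,"fingers":0.8},
    {"x":0,"y":0,"z":-0.037,"turn":7,"fingers":0.8},
    {"x":0,"y":0,"z":-0.037,"turn":7,"fingers":0.8},
    {"x":0,"y":0,"z":-0.037,"turn":7,"fingers":0.8},
    {"x":0,"y":0,"z":-0.037,"turn":7,"fingers":0.8},
    {"x":0,"y":0,"z":-0.037,"turn":7,"fingers":0.8},
    {"x":0,"y":0,"z":-0.037,"turn":7,"fingers":0.8},
    {"x":0,"y":0,"z":-0.037,"turn":7,"fingers":0.8},
    {"x":0,"y":0,"z":0,"turn":3,"fingers":0.8},
  ],
)

```text
clock: 6.93
position: [500.9, 23.0, 122.6]
ee_rot: [-0.307, 0.952, -0.001, -0.0]
contact_force: [-2.0, -2.9, 6.8]
gripper_width: 12.4
```

```bash
python3 - <<'E'
from h import *
grab('side','side1')
import cv2
im=cv2.imread('pics/side1.png');cv2.imwrite('pics/side1c.png',cv2.resize(im[150:290,170:330],None,fx=4,fy=4))
E
python3 go.py 500 23.5 112 7
```

```text
t 6.9833 pos [500.9  23.  122.7] phi -144.3 tilt z [ 1.0e-04 -1.1e-03 -1.0e+00] j [ 0.37  0.29 -0.44  0.   -0.84 -1.32] F [-1.1 -3.3  6.6] T [-0.9   0.42 -0.08] w 12.0
shift cm [0.04 0.09 1.07]
turn -151.3
shift after turn [-0.08 -0.06  1.07]
```

View pics/side1c.png

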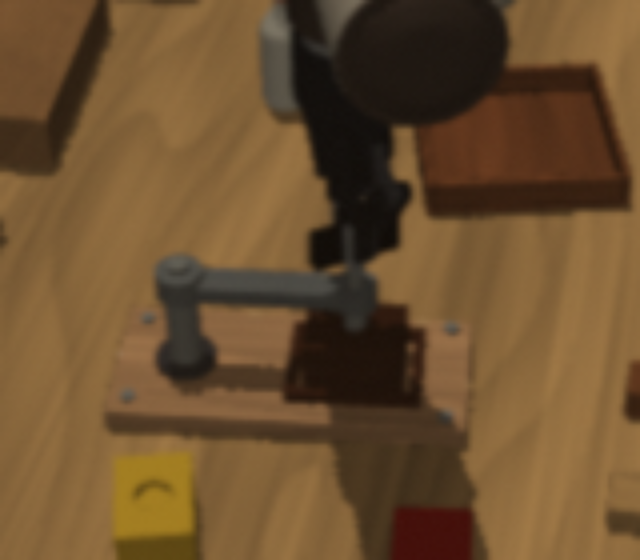

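The crop shows the bar turned and raised in the fingers (about (350,245) in the crop), with the foot under the arm free of the block. Next is the swing along the arc.

servo_tool(
  rows=[
    {"x":0.46,"y":-0.94,"z":0,"turn":-5,"fingers":0.8},
    {"x":0.46,"y":-0.94,"z":0,"turn":-5,"fingers":0.8},
    {"x":0.46,"y":-0.94,"z":0,"turn":-5,"fingers":0.8},
    {"x":0.46,"y":-0.94,"z":0,"turn":-5,"fingers":0.8},
  ],
)

```text
clock: 7.32
position: [513.0, -16.5, 122.6]
ee_rot: [-0.471, 0.882, 0.0, -0.0]
contact_force: [-2.3, 0.5, 6.9]
gripper_width: 12.0
```

```bash
python3 go.py 505.7 -19.1 122 -124.3; python3 -c "
import math
for s in (20,50,80): print(s,618.7+120*math.cos(math.radians(187+s)),37.9+120*math.sin(math.radians(187+s)))"
```

```text
t 7.3167 pos [513.  -16.5 122.6] phi -123.76 tilt z [-2.e-04  1.e-04 -1.e+00] j [ 0.28  0.31 -0.41 -0.   -0.85 -0.87] F [-2.3  0.5  6.9] T [0.29 0.79 0.14] w 12.0
shift cm [0.63 0.46 0.06]
turn 0.54
shift after turn [0.63 0.46 0.06]
20 511.7792170973959 -16.578859968745604
50 553.3433157981968 -62.740468153450884
80 612.4196852508468 -81.93554417054887
```

Swinging as predicted with small forces (I had the check point wrong by hand; the computed arc matches to 1 mm).

servo_tool(
  rows=[
    {"x":0.46,"y":-0.94,"z":0,"turn":-5,"fingers":0.8},
    {"x":0.46,"y":-0.94,"z":0,"turn":-5,"fingers":0.8},
    {"x":0.46,"y":-0.94,"z":0,"turn":-5,"fingers":0.8},
    {"x":0.46,"y":-0.94,"z":0,"turn":-5,"fingers":0.8},
    {"x":0.46,"y":-0.94,"z":0,"turn":-5,"fingers":0.8},
    {"x":0.46,"y":-0.94,"z":0,"turn":-5,"fingers":0.8},
  ],
)

```text
clock: 7.82
position: [554.8, -62.8, 122.7]
ee_rot: [-0.683, 0.73, 0.0, -0.001]
contact_force: [-3.8, 0.3, 6.0]
gripper_width: 12.0
```

servo_tool(
  rows=[
    {"x":0.46,"y":-0.94,"z":0,"turn":-5,"fingers":0.8},
    {"x":0.46,"y":-0.94,"z":0,"turn":-5,"fingers":0.8},
    {"x":0.46,"y":-0.94,"z":0,"turn":-5,"fingers":0.8},
    {"x":0.46,"y":-0.94,"z":0,"turn":-5,"fingers":0.8},
    {"x":0.46,"y":-0.94,"z":0,"turn":-5,"fingers":0.8},
    {"x":0.46,"y":-0.94,"z":0,"turn":-5,"fingers":0.8},
  ],
)

```text
clock: 8.32
position: [614.5, -81.8, 122.7]
ee_rot: [0.849, -0.528, 0.0, 0.001]
contact_force: [-2.6, -2.0, 5.0]
gripper_width: 12.0
```

```bash
python3 go.py 612.4 -82 122 -64.3
```

```text
t 8.3167 pos [614.5 -81.8 122.7] phi -63.79 tilt z [-5.0e-04 -1.2e-03 -1.0e+00] j [ 0.13  0.47 -0.15  0.   -0.95  0.33] F [-2.6 -2.   5. ] T [-0.57  0.6   0.12] w 12.0
shift cm [-0.08  0.19  0.07]
turn 0.51
shift after turn [-0.07  0.19  0.07]
```

servo_tool(
  rows=[
    {"x":0,"y":0,"z":0,"turn":0,"fingers":2},
    {"x":0,"y":0,"z":0,"turn":0,"fingers":4},
    {"x":0,"y":0,"z":0,"turn":0,"fingers":6},
    {"x":0,"y":0,"z":-1,"turn":0,"fingers":8},
    {"x":0,"y":0,"z":-2.5,"turn":0,"fingers":8.5},
    {"x":0,"y":0,"z":-3,"turn":0,"fingers":8.5},
    {"x":0,"y":0,"z":-3,"turn":0,"fingers":8.5},
    {"x":0,"y":0,"z":-1,"turn":0,"fingers":8.5},
  ],
)

```text
clock: 8.98
position: [616.2, -80.9, 232.9]
ee_rot: [0.848, -0.53, 0.004, -0.002]
contact_force: [0.4, 0.0, 1.8]
gripper_width: 85.0
```

```bash
python3 - <<'E'
from h import *
im,d=grab('top','top2');C=cloud('top',d);z=C[...,2];hsv=cv2.cvtColor(im,cv2.COLOR_RGB2HSV)
cv2.imwrite('pics/top2c.png',cv2.resize(im[120:270,200:360,::-1],None,fx=4,fy=4))
E
python3 go.py 499.5 23.3 140 7
```

```text
t 9.0333 pos [616.5 -80.8 233.2] phi -64.03 tilt z [ 1.060e-02 -2.000e-04 -9.999e-01] j [ 0.13  0.37 -0.01  0.   -1.18  0.32] F [0.3 0.4 2. ] T [ 0.08 -0.08 -0.01] w 85.1
shift cm [-14.53   6.05   9.19]
turn -71.03
shift after turn [-10.34 -11.76   9.32]
```

View pics/top2c.png

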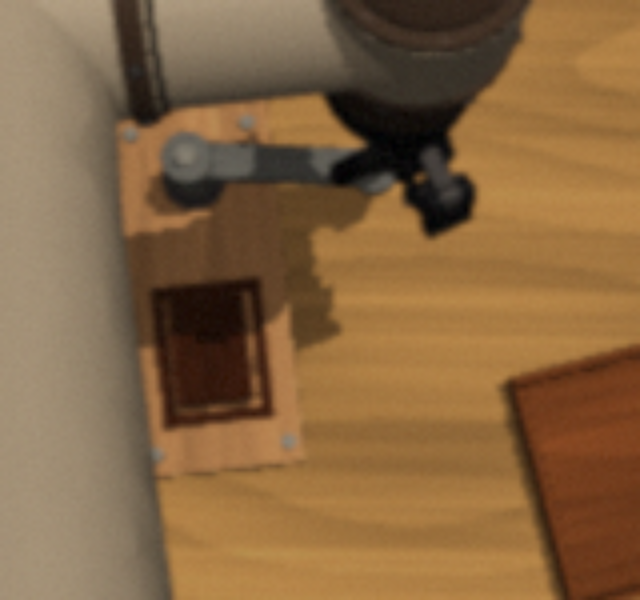

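```bash
python3 - <<'E'
from h import *
D=np.load('pics/top2.npz');d=D['d'];C=cloud('top',d);z=C[...,2]
m=np.zeros(z.shape,bool);m[188:228,238:268]=1;m&=(z>46)&(z<66)
k=max(cv2.findContours(m.astype(np.uint8),0,2)[0],key=cv2.contourArea)[:,0].astype(float)
print(m.sum(),np.median(z[m]),cv2.minAreaRect(onplane('top',k[:,0],k[:,1],58.)[:,:2].astype(np.float32)))
E
```

```text
512 56.70668175805383 ((499.9493408203125, 24.149911880493164), (70.28819274902344, 50.049072265625), 7.421840667724609)
```

servo_tool(
  rows=[
    {"x":0,"y":0,"z":0,"turn":-7.12,"fingers":8.5},
    {"x":0,"y":0,"z":0,"turn":-7.12,"fingers":8.5},
    {"x":0,"y":0,"z":0,"turn":-7.12,"fingers":8.5},
    {"x":0,"y":0,"z":0,"turn":-7.12,"fingers":8.5},
    {"x":0,"y":0,"z":0,"turn":-7.12,"fingers":8.5},
    {"x":0,"y":0,"z":0,"turn":-7.12,"fingers":8.5},
    {"x":0,"y":0,"z":0,"turn":-7.12,"fingers":8.5},
    {"x":0,"y":0,"z":0,"turn":-7.12,"fingers":8.5},
    {"x":0,"y":0,"z":0,"turn":-7.12,"fingers":8.5},
    {"x":0,"y":0,"z":0,"turn":-7.1,"fingers":8.5},
  ],
)

```text
clock: 9.87
position: [613.5, -80.5, 225.7]
ee_rot: [0.998, 0.065, -0.001, -0.0]
contact_force: [0.3, -0.2, -0.1]
gripper_width: 85.0
```

servo_tool(
  rows=[
    {"x":-2.2,"y":-2.4,"z":0,"turn":0,"fingers":8.5},
    {"x":-2.2,"y":-2.4,"z":0,"turn":0,"fingers":8.5},
    {"x":-2.2,"y":-2.4,"z":0,"turn":0,"fingers":8.5},
    {"x":-2.2,"y":-2.4,"z":0,"turn":0,"fingers":8.5},
    {"x":-1.5,"y":-2.1,"z":2,"turn":0,"fingers":8.5},
    {"x":0,"y":0,"z":2.5,"turn":0,"fingers":8.5},
    {"x":0,"y":0,"z":2.5,"turn":0,"fingers":8.5},
  ],
)

```text
clock: 10.45
position: [496.2, 23.6, 156.5]
ee_rot: [0.998, 0.063, 0.001, -0.001]
contact_force: [1.2, 0.2, -0.3]
gripper_width: 85.1
```

```bash
python3 go.py 500 24 30 7.2
```

```text
t 10.45 pos [496.2  23.6 156.5] phi 7.24 tilt z [ 0.0018  0.0013 -1.    ] j [ 0.37  0.24 -0.41 -0.   -0.92  1.32] F [ 1.2  0.2 -0.3] T [0.   0.01 0.01] w 85.1
shift cm [ 0.36  0.02 12.65]
turn 0.04
shift after turn [3.800e-01 1.000e-02 1.265e+01]
```

servo_tool(
  rows=[
    {"x":0.36,"y":0,"z":2.5,"turn":0,"fingers":8.5},
    {"x":0,"y":0,"z":2.5,"turn":0,"fingers":8.5},
    {"x":0,"y":0,"z":2.5,"turn":0,"fingers":8.5},
    {"x":0,"y":0,"z":2.2,"turn":0,"fingers":8.5},
    {"x":0,"y":0,"z":1.8,"turn":0,"fingers":8.5},
    {"x":0,"y":0,"z":1,"turn":0,"fingers":8.5},
    {"x":0,"y":0,"z":0,"turn":0,"fingers":8.5},
  ],
)

```text
clock: 11.03
position: [498.5, 22.2, 28.9]
ee_rot: [0.998, 0.062, -0.003, 0.001]
contact_force: [0.1, -0.2, 0.3]
gripper_width: 85.0
```

```bash
python3 go.py 500 24 30 7.2
```

```text
t 11.0333 pos [498.5  22.2  28.9] phi 7.07 tilt z [-0.0065 -0.0019 -1.    ] j [ 0.37  0.43 -0.54 -0.   -0.61  1.33] F [ 0.1 -0.2  0.3] T [-0.01  0.06 -0.02] w 85.0
shift cm [ 0.17 -0.16 -0.11]
turn -0.13
shift after turn [ 0.17 -0.16 -0.11]
```

servo_tool(
  rows=[
    {"x":0.12,"y":-0.15,"z":-0.15,"turn":0,"fingers":6.5},
    {"x":0,"y":0,"z":0,"turn":0,"fingers":5.5},
    {"x":0,"y":0,"z":0,"turn":0,"fingers":4.5},
    {"x":0,"y":0,"z":0,"turn":0,"fingers":4.5},
    {"x":0,"y":0,"z":0,"turn":0,"fingers":4.5},
    {"x":0,"y":0,"z":0,"turn":0,"fingers":4.5},
    {"x":0,"y":0,"z":-0.5,"turn":0,"fingers":4.5},
    {"x":0,"y":0,"z":-1,"turn":0,"fingers":4.5},
  ],
)

```text
clock: 11.7
position: [500.9, 24.2, 47.6]
ee_rot: [0.998, 0.062, -0.002, 0.0]
contact_force: [-0.8, 0.1, -1.2]
gripper_width: 49.1
```

```bash
python3 go.py 500 24 30 7.2
```

```text
t 11.7 pos [500.9  24.2  47.6] phi 7.09 tilt z [-3.e-03 -6.e-04 -1.e+00] j [ 0.37  0.4  -0.52 -0.   -0.65  1.32] F [-0.8  0.1 -1.2] T [-0.02  0.01 -0.04] w 49.1
shift cm [-0.09  0.    1.76]
turn -0.11
shift after turn [-0.09  0.    1.76]
```

servo_tool(
  rows=[
    {"x":0,"y":0,"z":-2,"turn":0,"fingers":4.5},
    {"x":0,"y":0,"z":-2.5,"turn":0,"fingers":4.5},
    {"x":0,"y":0,"z":-2.5,"turn":0,"fingers":4.5},
    {"x":0,"y":0,"z":-1,"turn":-4.3,"fingers":4.5},
    {"x":0,"y":0,"z":0,"turn":-4.3,"fingers":4.5},
  ],
)

```text
clock: 12.12
position: [503.6, 24.9, 131.3]
ee_rot: [0.99, 0.139, 0.003, -0.001]
contact_force: [0.7, -0.6, -1.7]
gripper_width: 48.7
```

```bash
python3 go.py 430 -278 130 15.7
```

```text
t 12.1167 pos [503.6  24.9 131.3] phi 15.95 tilt z [ 0.0058  0.0019 -1.    ] j [ 0.37  0.28 -0.43  0.   -0.86  1.48] F [ 0.7 -0.6 -1.7] T [ 0.02 -0.04 -0.01] w 48.7
shift cm [-15.4   27.1    0.03]
turn 0.25
shift after turn [-15.28  27.17   0.13]
```

servo_tool(
  rows=[
    {"x":-1,"y":1.7,"z":0,"turn":0,"fingers":4.5},
    {"x":-1.6,"y":2.8,"z":0,"turn":0,"fingers":4.5},
    {"x":-1.6,"y":2.8,"z":0,"turn":0,"fingers":4.5},
    {"x":-1.6,"y":2.8,"z":0,"turn":0,"fingers":4.5},
    {"x":-1.6,"y":2.8,"z":0,"turn":0,"fingers":4.5},
    {"x":-1.6,"y":2.8,"z":0,"turn":0,"fingers":4.5},
    {"x":-1.6,"y":2.8,"z":0,"turn":0,"fingers":4.5},
    {"x":-1.6,"y":2.8,"z":0,"turn":0,"fingers":4.5},
    {"x":-1.6,"y":2.8,"z":0,"turn":0,"fingers":4.5},
    {"x":-1.5,"y":2.8,"z":0,"turn":0,"fingers":4.5},
  ],
)

```text
clock: 12.95
position: [426.5, -277.1, 128.1]
ee_rot: [0.991, 0.137, -0.0, -0.0]
contact_force: [0.6, 0.2, -1.1]
gripper_width: 48.7
```

servo_tool(
  rows=[
    {"x":0,"y":0,"z":2.5,"turn":0,"fingers":4.5},
    {"x":0,"y":0,"z":2.5,"turn":0,"fingers":4.5},
    {"x":0,"y":0,"z":2.5,"turn":0,"fingers":4.5},
    {"x":0,"y":0,"z":1,"turn":0,"fingers":4.5},
    {"x":0,"y":0,"z":0.6,"turn":0,"fingers":4.5},
    {"x":0,"y":0,"z":0,"turn":0,"fingers":4.5},
  ],
)

```text
clock: 13.45
position: [427.4, -275.6, 36.4]
ee_rot: [0.991, 0.137, -0.001, -0.0]
contact_force: [0.2, 0.6, -0.9]
gripper_width: 48.9
```

```bash
python3 go.py 430 -278 22 15.7
```

```text
t 13.45 pos [ 427.4 -275.6   36.4] phi 15.75 tilt z [-2.1e-03  6.0e-04 -1.0e+00] j [-0.25  0.43 -0.51 -0.   -0.63  2.1 ] F [ 0.2  0.6 -0.9] T [ 0.01 -0.04 -0.01] w 48.9
shift cm [0.19 0.3  1.44]
turn 0.05
shift after turn [0.19 0.3  1.44]
```

servo_tool(
  rows=[
    {"x":0,"y":0,"z":0.5,"turn":0,"fingers":4.5},
    {"x":0,"y":0,"z":0.4,"turn":0,"fingers":4.5},
    {"x":0,"y":0,"z":0.2,"turn":0,"fingers":4.5},
    {"x":0,"y":0,"z":0.1,"turn":0,"fingers":4.5},
    {"x":0,"y":0,"z":0.1,"turn":0,"fingers":4.5},
  ],
)

```text
clock: 13.87
position: [428.2, -275.9, 24.5]
ee_rot: [0.991, 0.137, 0.0, 0.0]
contact_force: [0.4, 0.3, -0.5]
gripper_width: 48.6
```

servo_tool(
  rows=[
    {"x":0,"y":0,"z":0.1,"turn":0,"fingers":4.5},
    {"x":0,"y":0,"z":0.1,"turn":0,"fingers":4.5},
    {"x":0,"y":0,"z":0.1,"turn":0,"fingers":4.5},
  ],
)

```text
clock: 14.12
position: [428.2, -275.9, 23.5]
ee_rot: [0.991, 0.137, 0.0, 0.0]
contact_force: [-5.4, 5.7, 26.0]
gripper_width: 48.6
```

servo_tool(
  rows=[
    {"x":0,"y":0,"z":-0.2,"turn":0,"fingers":5.3},
    {"x":0,"y":0,"z":0,"turn":0,"fingers":6.5},
    {"x":0,"y":0,"z":0,"turn":0,"fingers":7.5},
    {"x":0,"y":0,"z":-1,"turn":0,"fingers":7.5},
    {"x":0,"y":0,"z":-2.5,"turn":0,"fingers":7.5},
    {"x":0,"y":0,"z":-3,"turn":0,"fingers":7.5},
    {"x":0,"y":0,"z":-3,"turn":0,"fingers":8},
    {"x":0,"y":0,"z":-3,"turn":0,"fingers":8.5},
    {"x":0,"y":0,"z":-2,"turn":0,"fingers":8.5},
  ],
)

```text
clock: 14.87
position: [428.8, -276.4, 171.8]
ee_rot: [0.991, 0.137, 0.002, 0.001]
contact_force: [0.7, 0.6, 0.0]
gripper_width: 85.1
```

```bash
python3 - <<'E'
from h import *
im,_=grab('side','side3');cv2.imwrite('pics/side3c.png',cv2.resize(im[90:270,130:350,::-1],None,fx=3,fy=3))
E
python3 go.py 430.4 316.6 165 25.3
```

```text
t 14.9167 pos [ 430.8 -277.3  175.2] phi 15.82 tilt z [ 0.0103 -0.0049 -0.9999] j [-0.25  0.24 -0.36  0.   -0.96  2.1 ] F [ 0.6 -0.6  2.7] T [-0.12 -0.13  0.05] w 84.5
shift cm [ 16.15 -57.16   0.73]
turn -9.48
shift after turn [ 25.35 -53.71   1.02]
```

View pics/side3c.png

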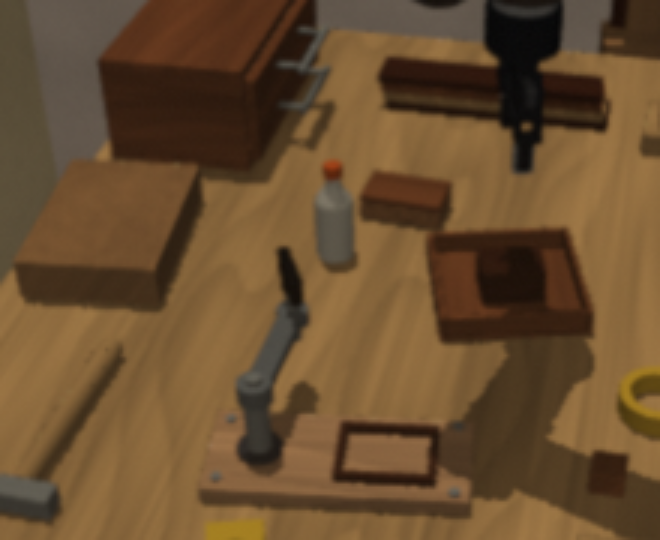

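servo_tool(
  rows=[
    {"x":0.7,"y":-2.5,"z":0,"turn":0,"fingers":8.5},
    {"x":1.05,"y":-3.7,"z":0,"turn":0,"fingers":8.5},
    {"x":1.05,"y":-3.7,"z":0,"turn":0,"fingers":8.5},
    {"x":1.05,"y":-3.7,"z":0,"turn":0,"fingers":8.5},
    {"x":1.05,"y":-3.7,"z":0,"turn":0,"fingers":8.5},
    {"x":1.05,"y":-3.7,"z":0,"turn":0,"fingers":8.5},
    {"x":1.05,"y":-3.7,"z":0,"turn":0,"fingers":8.5},
    {"x":1.05,"y":-3.7,"z":0,"turn":0,"fingers":8.5},
    {"x":1.05,"y":-3.7,"z":0,"turn":0,"fingers":8.5},
    {"x":1.05,"y":-3.7,"z":0,"turn":0,"fingers":8.5},
  ],
)

```text
clock: 15.75
position: [427.9, 98.0, 168.6]
ee_rot: [0.991, 0.137, 0.0, -0.0]
contact_force: [0.4, -0.7, 0.9]
gripper_width: 84.9
```

servo_tool(
  rows=[
    {"x":1.05,"y":-3.7,"z":0,"turn":0,"fingers":8.5},
    {"x":1.05,"y":-3.7,"z":0,"turn":0,"fingers":8.5},
    {"x":1.05,"y":-3.7,"z":0,"turn":0,"fingers":8.5},
    {"x":1.05,"y":-3.7,"z":0,"turn":0,"fingers":8.5},
    {"x":1.05,"y":-3.7,"z":0,"turn":0,"fingers":8.5},
    {"x":0.75,"y":-2.8,"z":0,"turn":0,"fingers":8.5},
    {"x":0,"y":0,"z":0,"turn":-4.75,"fingers":8.5},
    {"x":0,"y":0,"z":0,"turn":-4.75,"fingers":8.5},
  ],
)

```text
clock: 16.42
position: [428.1, 319.3, 167.9]
ee_rot: [0.975, 0.222, -0.0, 0.0]
contact_force: [0.5, -0.7, -0.1]
gripper_width: 84.6
```

```bash
python3 go.py 430.4 316.6 18 25.3
```

```text
t 16.4167 pos [428.1 319.3 167.9] phi 25.61 tilt z [-3.e-04 -4.e-04 -1.e+00] j [ 0.94  0.29 -0.31 -0.   -0.98  1.07] F [ 0.5 -0.7 -0.1] T [-0.05  0.02  0.  ] w 84.6
shift cm [ 0.1   0.34 14.99]
turn 0.31
shift after turn [ 0.09  0.34 14.99]
```

servo_tool(
  rows=[
    {"x":0.1,"y":0.34,"z":2.5,"turn":0.3,"fingers":8.5},
    {"x":0,"y":0,"z":2.5,"turn":0,"fingers":8.5},
    {"x":0,"y":0,"z":2.5,"turn":0,"fingers":8.5},
    {"x":0,"y":0,"z":2.5,"turn":0,"fingers":8.5},
    {"x":0,"y":0,"z":2.5,"turn":0,"fingers":8.5},
    {"x":0,"y":0,"z":1.5,"turn":0,"fingers":8.5},
    {"x":0,"y":0,"z":0.9,"turn":0,"fingers":8.5},
    {"x":0,"y":0,"z":0,"turn":0,"fingers":8.5},
  ],
)

```text
clock: 17.08
position: [430.0, 313.8, 17.4]
ee_rot: [0.976, 0.216, -0.002, 0.001]
contact_force: [-0.1, 0.2, 0.5]
gripper_width: 84.8
```

```bash
python3 go.py 430.4 316.6 18 25.3
```

```text
t 17.0833 pos [430.  313.8  17.4] phi 24.92 tilt z [-0.0026 -0.0033 -1.    ] j [ 0.94  0.49 -0.47 -0.   -0.62  1.07] F [-0.1  0.2  0.5] T [-0.09  0.    0.01] w 84.8
shift cm [ 0.15 -0.23 -0.06]
turn -0.38
shift after turn [ 0.15 -0.23 -0.06]
```

servo_tool(
  rows=[
    {"x":0.15,"y":-0.2,"z":-0.05,"turn":-0.3,"fingers":6.5},
    {"x":0,"y":0,"z":0,"turn":0,"fingers":5.5},
    {"x":0,"y":0,"z":0,"turn":0,"fingers":4.5},
    {"x":0,"y":0,"z":0,"turn":0,"fingers":4.5},
    {"x":0,"y":0,"z":0,"turn":0,"fingers":4.5},
    {"x":0,"y":0,"z":0,"turn":0,"fingers":4.5},
  ],
)

```text
clock: 17.58
position: [432.2, 318.5, 21.4]
ee_rot: [0.976, 0.219, 0.002, -0.001]
contact_force: [-1.2, 0.3, 5.8]
gripper_width: 48.6
```

```bash
python3 go.py 430.4 316.6 18 25.3
```

```text
t 17.5833 pos [432.2 318.5  21.4] phi 25.27 tilt z [ 0.0025  0.0028 -1.    ] j [ 0.94  0.49 -0.46  0.   -0.62  1.07] F [-1.2  0.3  5.8] T [ 0.12  0.29 -0.01] w 48.6
shift cm [-0.25  0.09  0.34]
turn -0.03
shift after turn [-0.24  0.09  0.34]
```

servo_tool(
  rows=[
    {"x":0,"y":0,"z":-1,"turn":0,"fingers":4.5},
    {"x":0,"y":0,"z":-2,"turn":0,"fingers":4.5},
    {"x":0,"y":0,"z":-2.5,"turn":0,"fingers":4.5},
    {"x":0,"y":0,"z":-2.5,"turn":0,"fingers":4.5},
    {"x":0,"y":0,"z":-2,"turn":6.1,"fingers":4.5},
    {"x":0,"y":0,"z":0,"turn":6.1,"fingers":4.5},
    {"x":0,"y":0,"z":0,"turn":6.1,"fingers":4.5},
  ],
)

```text
clock: 18.17
position: [431.6, 317.7, 121.9]
ee_rot: [0.998, 0.058, 0.001, -0.002]
contact_force: [-0.3, -0.2, -0.4]
gripper_width: 48.5
```

```bash
python3 go.py 499.5 23.3 120 7
```

```text
t 18.1667 pos [431.6 317.7 121.9] phi 6.62 tilt z [ 0.0021  0.0032 -1.    ] j [ 0.94  0.34 -0.36 -0.   -0.86  0.75] F [-0.3 -0.2 -0.4] T [-0.03  0.06 -0.02] w 48.5
shift cm [ 3.35 30.03  0.11]
turn -0.38
shift after turn [ 3.15 30.05  0.19]
```

servo_tool(
  rows=[
    {"x":0.2,"y":1.6,"z":0,"turn":-0.3,"fingers":4.5},
    {"x":0.35,"y":3.2,"z":0,"turn":0,"fingers":4.5},
    {"x":0.35,"y":3.2,"z":0,"turn":0,"fingers":4.5},
    {"x":0.35,"y":3.2,"z":0,"turn":0,"fingers":4.5},
    {"x":0.35,"y":3.2,"z":0,"turn":0,"fingers":4.5},
    {"x":0.35,"y":3.2,"z":0,"turn":0,"fingers":4.5},
    {"x":0.35,"y":3.2,"z":0,"turn":0,"fingers":4.5},
    {"x":0.35,"y":3.2,"z":0,"turn":0,"fingers":4.5},
    {"x":0.35,"y":3.2,"z":0,"turn":0,"fingers":4.5},
    {"x":0.35,"y":2.8,"z":0,"turn":0,"fingers":4.5},
  ],
)

```text
clock: 19.0
position: [501.8, 21.9, 120.2]
ee_rot: [0.998, 0.063, -0.0, -0.0]
contact_force: [1.0, 0.9, 0.0]
gripper_width: 48.7
```

servo_tool(
  rows=[
    {"x":0,"y":0,"z":2.5,"turn":0,"fingers":4.5},
    {"x":0,"y":0,"z":2,"turn":0,"fingers":4.5},
    {"x":0,"y":0,"z":1,"turn":0,"fingers":4.5},
    {"x":0,"y":0,"z":0,"turn":0,"fingers":4.5},
    {"x":0,"y":0,"z":0,"turn":0,"fingers":4.5},
  ],
)

```text
clock: 19.42
position: [502.0, 23.6, 64.8]
ee_rot: [0.998, 0.063, -0.0, 0.0]
contact_force: [-0.1, 0.1, 0.1]
gripper_width: 48.7
```

```bash
python3 - <<'E'
from h import *
im,_=grab('side','side4');cv2.imwrite('pics/side4c.png',cv2.resize(im[190:270,180:320,::-1],None,fx=5,fy=5))
im,_=grab('top','top4');cv2.imwrite('pics/top4c.png',cv2.resize(im[140:250,200:310,::-1],None,fx=5,fy=5))
E
python3 go.py 501.2 23.5 40 7
```

```text
t 19.5167 pos [502.9  24.2  65.7] phi 7.27 tilt z [ 1.8e-03  5.0e-04 -1.0e+00] j [ 0.37  0.37 -0.5   0.   -0.7   1.33] F [ 0.4  1.1 -0.1] T [-0.01 -0.   -0.02] w 48.6
shift cm [-0.18  0.05  2.57]
turn 0.27
shift after turn [-0.18  0.05  2.57]
```

View pics/side4c.png

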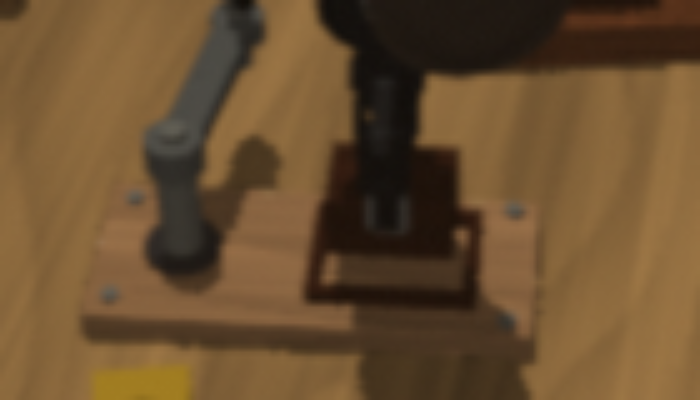

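View pics/top4c.png

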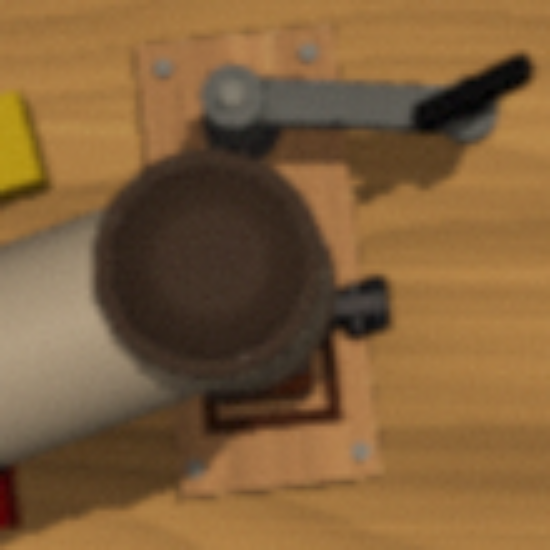

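```bash
python3 - <<'E'
from h import *
up=lambda p:(np.array(p,float)+.5)/5-.5+np.array([180,190])
K=up([[334,146],[459,152]]);q=onplane('side',K[:,0],K[:,1],84.5)[:,:2];print(q,np.linalg.norm(q[0]-q[1]))
e=np.array([np.cos(.122),np.sin(.122)]);print('along nest x',(q-[499.5,23.3])@e,'y',(q-[499.5,23.3])@[-e[1],e[0]])
K=up([[455,256]]);print((onplane('side',K[:,0],K[:,1],44.5)[:,:2]-[499.5,23.3])@np.array([[e[0],-e[1]],[e[1],e[0]]]))
E
```

```text
[[5.37297034e+02 8.47131826e+00]
 [4.68955483e+02 3.58728326e-02]] 68.86018008439648
along nest x [ 35.71148252 -33.148675  ] y [-19.31827122 -19.3740162 ]
[[-33.91347669  21.20924992]]
```

servo_tool(
  rows=[
    {"x":-0.14,"y":0.06,"z":0,"turn":0.2,"fingers":4.5},
    {"x":0,"y":0,"z":1,"turn":0,"fingers":4.5},
    {"x":0,"y":0,"z":0.8,"turn":0,"fingers":4.5},
    {"x":0,"y":0,"z":0.4,"turn":0,"fingers":4.5},
    {"x":0,"y":0,"z":0.1,"turn":0,"fingers":4.5},
    {"x":0,"y":0,"z":0,"turn":0,"fingers":4.5},
  ],
)

```text
clock: 20.02
position: [500.8, 23.1, 41.5]
ee_rot: [0.998, 0.061, -0.0, 0.0]
contact_force: [0.3, 0.2, -0.7]
gripper_width: 48.9
```

```bash
python3 go.py 501.2 23.5 40 7
```

```text
t 20.0167 pos [500.8  23.1  41.5] phi 7.05 tilt z [-6.e-04 -3.e-04 -1.e+00] j [ 0.37  0.41 -0.53  0.   -0.64  1.32] F [ 0.3  0.2 -0.7] T [ 0.02 -0.03 -0.01] w 48.9
shift cm [ 0.04 -0.03  0.15]
turn 0.05
shift after turn [ 0.04 -0.03  0.15]
```

servo_tool(
  rows=[
    {"x":0,"y":0,"z":0.1,"turn":0,"fingers":4.5},
    {"x":0,"y":0,"z":0.1,"turn":0,"fingers":4.5},
    {"x":0,"y":0,"z":0.05,"turn":0,"fingers":4.5},
    {"x":0,"y":0,"z":0,"turn":0,"fingers":4.5},
  ],
)

```text
clock: 20.35
position: [501.2, 23.2, 39.4]
ee_rot: [0.998, 0.061, 0.0, -0.0]
contact_force: [-0.9, 1.0, 0.5]
gripper_width: 48.7
```

servo_tool(
  rows=[
    {"x":0,"y":0,"z":0.08,"turn":0,"fingers":4.5},
    {"x":0,"y":0,"z":0,"turn":0,"fingers":4.5},
  ],
)

```text
clock: 20.52
position: [501.2, 23.2, 39.4]
ee_rot: [0.998, 0.062, 0.0, 0.0]
contact_force: [-3.4, -0.1, 6.7]
gripper_width: 48.5
```

Seated (firm contact at the expected height). Release and rise.

servo_tool(
  rows=[
    {"x":0,"y":0,"z":0,"turn":0,"fingers":5.3},
    {"x":0,"y":0,"z":0,"turn":0,"fingers":6.5},
    {"x":0,"y":0,"z":0,"turn":0,"fingers":7.8},
    {"x":0,"y":0,"z":0,"turn":0,"fingers":8.5},
    {"x":0,"y":0,"z":-1,"turn":0,"fingers":8.5},
    {"x":0,"y":0,"z":-2.5,"turn":0,"fingers":8.5},
    {"x":0,"y":0,"z":-3,"turn":0,"fingers":8.5},
    {"x":0,"y":0,"z":-3,"turn":0,"fingers":8.5},
    {"x":0,"y":0,"z":-3,"turn":0,"fingers":8.5},
    {"x":0,"y":0,"z":-2,"turn":0,"fingers":8.5},
  ],
)

```text
clock: 21.35
position: [501.9, 23.3, 186.3]
ee_rot: [0.998, 0.062, 0.002, -0.0]
contact_force: [-0.3, 0.4, 0.6]
gripper_width: 84.9
```

servo_tool(
  rows=[
    {"x":-1,"y":-2.5,"z":0,"turn":0,"fingers":8.5},
    {"x":-1,"y":-3,"z":0,"turn":0,"fingers":8.5},
    {"x":-1,"y":-3,"z":0,"turn":0,"fingers":8.5},
    {"x":-1,"y":-3,"z":0,"turn":0,"fingers":8.5},
    {"x":-1,"y":-3,"z":0,"turn":0,"fingers":8.5},
    {"x":-1,"y":-3,"z":0,"turn":0,"fingers":8.5},
    {"x":0,"y":-2,"z":0,"turn":0,"fingers":8.5},
    {"x":0,"y":0,"z":0,"turn":0,"fingers":8.5},
  ],
)

```text
clock: 22.02
position: [417.2, 212.3, 183.5]
ee_rot: [0.998, 0.064, 0.001, -0.0]
contact_force: [-0.3, 0.3, 0.0]
gripper_width: 85.2
```

```bash
python3 - <<'E'
from h import *
im,d=grab('top','top5');C=cloud('top',d);z=C[...,2]
def rect(b,lo,hi,h,l):
    m=np.zeros(z.shape,bool);m[b[2]:b[3],b[0]:b[1]]=1;m&=(z>lo)&(z<hi)
    k=max(cv2.findContours(m.astype(np.uint8),0,2)[0],key=cv2.contourArea)[:,0].astype(float)
    w=onplane('top',k[:,0],k[:,1],h)[:,:2].astype(np.float32);print(l,m.sum(),np.median(z[m]),cv2.minAreaRect(w))
rect((238,270,188,230),46,66,58.,'blank')
rect((335,400,205,270),39,56,47.,'drilled')
rect((230,320,130,190),86,130,96.,'arm');rect((275,320,130,190),135,165,150.,'knob')
for n,b in dict(glue=(365,395,145,175),tin=(110,152,148,186)).items():
    q=C[b[2]:b[3],b[0]:b[1]].reshape(-1,3);print(n,q[(q[:,2]>15)&(q[:,2]<200)].mean(0),q[(q[:,2]>15)&(q[:,2]<200)].shape)
rect((400,430,162,208),25,60,34.,'sander')
cv2.imwrite('pics/top5c.png',cv2.resize(im[130:290,100:440,::-1],None,fx=2.3,fy=2.3))
E
python3 go.py 501.2 23.5 40 7
```

```text
blank 504 57.08573659397041 ((499.798095703125, 24.191383361816406), (69.9054946899414, 49.93313217163086), 6.7581987380981445)
drilled 500 45.83451380391557 ((424.98455810546875, -274.7411193847656), (70.27613830566406, 51.408782958984375), 15.761911392211914)
arm 520 96.10566208459 ((619.2606201171875, -9.352348327636719), (33.51233673095703, 127.68870544433594), 1.0579904317855835)
knob 157 147.8220202207699 ((614.3051147460938, -80.55914306640625), (17.471954345703125, 64.29369354248047), 27.85709571838379)
glue [ 628.00341184 -306.59910988   78.8305759 ] (315, 3)
tin [597.86012881 336.81654711  85.43641165] (885, 3)
sander 818 32.663288507429 ((571.1946411132812, -418.62164306640625), (61.440887451171875, 100.49164581298828), 84.99275207519531)
t 22.0667 pos [417.2 210.8 183.3] phi 7.22 tilt z [ 1.e-04  1.e-04 -1.e+00] j [ 0.82  0.16 -0.44  0.   -0.97  0.88] F [ 0.7 -0.6 -0.2] T [-0.01  0.03 -0.01] w 84.9
shift cm [ 5.98 19.64 14.33]
turn 0.22
shift after turn [ 6.06 19.61 14.33]
```

View pics/top5c.png

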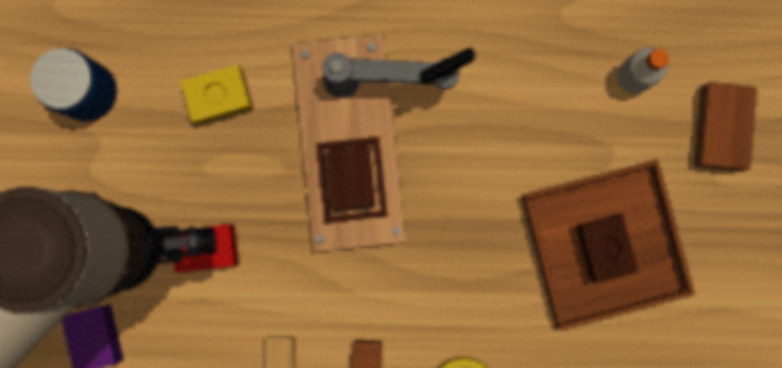

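```bash
python3 -c "
from bench import arm
print(arm.job_done())"
```

```text
the job is handed in; nothing more can be done
None
```

The block change is done and I handed the job in at about 22 s. I pinched the knob and turned it about 2.6 rad clockwise; it turned at about 0.1 N m and rose as expected. I then swung the clamp arm about 1.4 rad aside, laid the drilled block in the tray, and lowered the plain block into the nest until it touched the floor.

My last top-view measurements showed:
- **Plain block:** within about 1 mm of the nest centre, yaw about 0.3° off, top at 57 mm against 58 mm expected, so it is fully down.
- **Drilled block:** flat in the tray with the hole up, 5–6 mm from the tray centre.
- **Clamp:** knob at about 2.60 rad, arm at about 1.4 rad, both measured from the bar and arm in the picture.
- **Bystanders:** the sanding block measured within about 1 mm of its starting place. The bottle and tin showed no visible movement, but their depth averages differed by about 2 mm and 6 mm because I masked the two pictures differently.
- **Robot:** fingers open and clear of everything.

The highest force I saw was 26 N at the wrist, when the drilled block touched the tray floor. No check failed.

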